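Index the egg stage to the dropper bottle's station

TASK

Lock the egg stage at the steel side block on the side where the dropper bottle stands: pull the black plunger knob up to free its pin, swing the arm over that block, let the pin down on it, feel along its top for the hole until the pin springs fully home, and let go of the knob. The side blocks are set by hand, so the exact place of the hole must be felt; never force the pin hard against a block. Keep the egg upright in its cup and leave the bottle and the flask where they stand.

Things in the scene. Friction and masses are not known exactly. Their poses are not given: they have to be found in the camera images.
- index_base: Round aluminium base plate of the rotary stage, 208 mm across, 14 mm thick, fixed to the bench. Origin on the stage's turning axis, on the bench surface; z up; its -x side is the front, where the arm points at the start. Three plain steel blocks stand on it, each with one 10 mm hole 80 mm from the axis, tops 24 mm above the bench; all firmly clamped.
- front_hole (a point): Mouth of the hole in the fixed front block (28 mm along the circle, 30 mm radially) on the base's -x side, 80 mm from the axis, 24 mm above the bench. The pin sits in it at the start.
- left_block (a point): Mid-setting of the hole of the +y side block, 0.85 rad round the axis from the front hole, 24 mm above the bench. The block (70 mm along the circle, 30 mm radially, hole in its middle) was clamped by hand: its real hole lies anywhere within 0.16 rad (13 mm) to either side of this point along the circle, and is not measured.
- right_block (a point): The same for the -y side block: mid-setting of its hole, 0.85 rad round the axis from the front hole the other way; the real hole lies anywhere within 0.16 rad (13 mm) to either side, set separately and not measured.
- stage (a joint): Angle of the turning stage (116 mm aluminium disc, top 28 mm above the bench, with a 26 mm wide radial arm whose top is 36 mm above the bench), rad: 0 at the front block, positive when the arm has swung towards the base's +y side (clockwise from above), between -1.35 and 1.35. With the pin lifted it turns with light friction, under 2 N at the knob, and stays where it is left.
- plunger (a joint): Lift of the spring plunger in the arm, m: 0 = fully home (pin 8.5 mm deep in a hole), 0.0085 = pin tip level with the top of a block, 0.016 = highest. Spring and weight pull it down with about 3.5 N at 0, rising to about 6 N at 0.012. Pulled straight up by its knob. Free of a block, in the gap between two blocks, it also goes down to 0, which is no lock.
- knob_grip (a point): Centre of the black cylindrical plunger knob at the end of the arm, 26 mm in diameter and 24 mm tall, 80 mm from the stage axis; with the plunger home its centre is 67 mm above the bench. Below the knob a 19 mm bush (23 mm at its foot) stands on the arm. x and y axes turn with the stage (-x outward along the arm), z up.
- pin: Steel pin of the plunger, 8 mm in diameter with a flat tip, below the knob; origin at its tip. It has 1 mm clearance all round in a hole. Resting on a block under its spring it drags: pushing the knob along then takes about 5 to 10 N. Any force of the pin on a block must stay below 25 N. The spring alone never exceeds that when it drops.
- egg: Opened white egg, 42 mm wide and 45 mm tall, loose, upright in the cup; origin at its underside, z up through its opening.
- egg_cup: Square foam cup, 54 x 54 x 34 mm, standing loose in a square seat with a 10 mm high edge on the stage disc, 16 mm from the axis towards the arm, its rim 62 mm above the bench; origin at the centre of its underside. The egg's top stands about 85 mm above the bench.
- dropper_bottle: Amber dropper bottle with a black bulb, 34 mm wide, 107 mm tall, loose, standing beside the base on its +y or -y side; this side is the one to lock the stage on. Origin at the centre of its underside.
- flask: Small clear conical flask, 62 mm wide, 104 mm tall, loose, standing beside the base on the other side. Origin at the centre of its underside.
Mind the look-alikes: they are no part of the job. There is more than one size of the dropper_bottle; the one meant has the size given above. Leave any yellow look-alike of the egg_cup alone.

How it is judged:
By the outcome, as a careful person would: the job done as asked, in the order asked, and still so for the second after the job is handed in, with the robot touching nothing.
It also fails if it takes over 38 s, if anything falls off the work surface, if the arm or the gripper's body presses on something with over 40 N, if the wrist force passes 120 N, or if a joint passes its speed limit or range.

ROBOT

A 6-joint arm with a two-finger parallel gripper is mounted at the origin on a cart in front of the work surface, level with it; the furniture and walls round the work are solid. World frame = base frame: x ahead of the robot, y to its left, z up, the work surface at z = 0. Lengths are in m, angles in rad, forces in N, time in s.
With the tool pointing down it reaches from about 0.3 to 0.85 m from the base axis. Payload 5.4 kg.
Tool frame: the origin (TCP) lies on the centre line of the jaws, within the pads' length; the fingertips stand 17 mm ahead of it and the grasp point (between the pads) lies 2 mm behind it; z points along the fingers, y is the line along which they close (so a half turn about z gives the same grasp; the last joint's range is limited). The gripper opens to 85 mm and grips with 20 to 120 N. Pads are 22 mm wide; open, the fingers measure 114 mm over their backs; the gripper's body (76 mm by 85 mm) begins 54 mm behind the grasp point. The pads swing forward as they close: fully open they stand 13 mm farther back than shut.
Start: joints at [-1.402, 0.158, 1.597, -0, 1.386, -0.21], TCP at [0.213, -0.534, 0.248] pointing down, gripper open.
Joint ranges: [-2.91, 2.91], [-0.94, 2.29], [0.18, 2.7], [-1.29, 4.43], [0.17, 2.64], [-3, 3]. Speed limits (rad/s): [2.57, 2.57, 3.14, 3.14, 3.14, 3.14].

INTERFACE

Orientations are given as a unit quaternion [x, y, z, w].
In Python, from station import env, cams gives the robot as it stands.
- The arm moves only by the tool apply_moves, never from a script. Its argument "increments" is a list of rows, each a list of 7 numbers: the turn, a rotation vector about the world's x, y, z in rad, then the shift along the world's x, y, z in mm, then the opening, from -1 (shut) to 1 (fully open), so that 0 is half open. In form: [[rx, ry, rz, x, y, z, jaw], ...]. A call has 1 to 20 rows; each row shifts and turns the commanded pose from where the row before left it; what a row does not reach is not made up. A row lasts 1/8 s, in which the tool goes at most 62.5 mm and 10.7 degrees, less where a joint would pass 70% of its speed; a pose out of reach is approached as far as the arm can. A call is refused whole if a number of a shift passes 62.5 or a number of a turn 0.188, either way. A call with a gripper value outside its range is refused whole. The fingers move at their own pace and stop on an object; the grip force is fixed at half the most. Time passes only in rows, so rows that do not move let the fingers close. It gives the time, the measured TCP pose, the force, the opening and the grip force at its end, in the units of the state.
- env.sense(): the state, without advancing time (a new reading comes with each control period).
- cams.get_image(name): name is "scene" or "top" or "wrist"; returns a dict with "color" (480x640x3 uint8, red, green, blue), "vertical_fov" (degrees; the focal length in pixels is half the picture's height over the tangent of half this angle, whatever the lens; pixels are square), "cx", "cy" (the principal point, pixels), "position" and "orientation" of the camera in the world. Camera axes: x right, y down, z forward; pixel columns grow to the right and rows downward; lengths in m; the calibration is good to about 2 mm. A picture is of the moment at which its call begins. There is no depth.
- env.close_job(): hands the job in; it is judged then, once.
The state is a dict: "clock": time; "joint_pos": joint angles; "dq": joint speeds; "joint_efforts": joint torques, N m; "tcp_pos": TCP position; "orientation": TCP orientation; "wrist_force": force on the tool from outside, world axes, zero at the start; "wrist_torque": the same for the moment, N m; "grip_width": finger opening in m; "grasp_force": force on a finger pad.
Only numpy, scipy, OpenCV 4.12 (cv2) and the standard library are available. Lean on these libraries where they do the work, as an engineer would, in place of code of your own. Each camera call takes 0.05 s, during which the arm holds its last target. There are 200 camera calls.

## Working session

There is one attempt and no reset: what is moved stays moved. The work goes in short steps, Python scripts to look and compute and a tool call to move; the robot and the scene stay as the last step left them, time stands still between calls to the robot, and variables do not carry over. Pictures are saved under pics/ and viewed, at most 10 in all, crops included, and the job is handed in when it is done.

Besides the shell and the picture viewer there is one more tool, called after "Request:" by a JSON object that holds its "method" and its "body". apply_moves: Moves the arm, as the interface text tells. Its arguments: {"type":"object","properties":{"increments":{"type":"array","items":{"type":"array","items":{"type":"number"}}}},"required":["increments"]}

```bash
ls; mkdir -p pics
cat > h.py <<'E'
import numpy as np, cv2
from scipy.spatial.transform import Rotation as R
from station import env, cams
def grab(n,f=None):
    d=cams.get_image(n)
    if f: cv2.imwrite(f,cv2.cvtColor(d["color"],cv2.COLOR_RGB2BGR))
    return d
def ray(d,u,v):
    f=240/np.tan(np.radians(d["vertical_fov"])/2)
    r=R.from_quat(d["orientation"]).apply([(u-d["cx"])/f,(v-d["cy"])/f,1.])
    return np.array(d["position"]),r
def onz(d,u,v,z):
    p,r=ray(d,u,v); return p+r*(z-p[2])/r[2]
def proj(d,P):
    f=240/np.tan(np.radians(d["vertical_fov"])/2)
    q=R.from_quat(d["orientation"]).inv().apply(np.array(P)-d["position"])
    return d["cx"]+f*q[...,0]/q[...,2], d["cy"]+f*q[...,1]/q[...,2]
E
python3 - <<'E'
from h import *
for n in("top","scene"):
    d=grab(n,f"pics/{n}0.png"); print(n,d["position"],d["orientation"],d["vertical_fov"],d["cx"],d["cy"])
print(env.sense())
E
```

```text
pics
top [0.40277997 0.02673524 1.22285767] [-0.70139479  0.7057803  -0.06118954  0.07858349] 46.43446180476418 316.40098713818793 235.7808808291348
scene [0.27008541 0.41586846 0.73510672] [-0.36176855  0.87095335 -0.31034981  0.11935988] 51.74982088798608 316.7457290205267 239.78390565318279
{'clock': 0.1, 'joint_pos': array([-1.40211045e+00,  1.59018000e-01,  1.59811663e+00,  1.39537502e-05,
        1.38619069e+00, -2.10108849e-01]), 'dq': array([-0.00077101, -0.00119227, -0.00444717, -0.00043769, -0.00065545,
       -0.00047178]), 'joint_efforts': array([ 2.76154378e-05, -3.96991003e+01, -3.32337034e+01, -2.74348940e-04,
        4.23481644e-03, -1.88996637e-06]), 'tcp_pos': array([ 0.21252668, -0.53372898,  0.24739219]), 'orientation': array([ 9.82117744e-01,  1.88265734e-01,  2.47974880e-05, -8.66004230e-04]), 'wrist_force': array([ 0.0522306 ,  0.4007427 , -0.22002031]), 'wrist_torque': array([ 0.04148893, -0.0388155 , -0.01238569]), 'grasp_force': 0.0, 'grip_width': 0.08512125155669653}
```

View pics/top0.png

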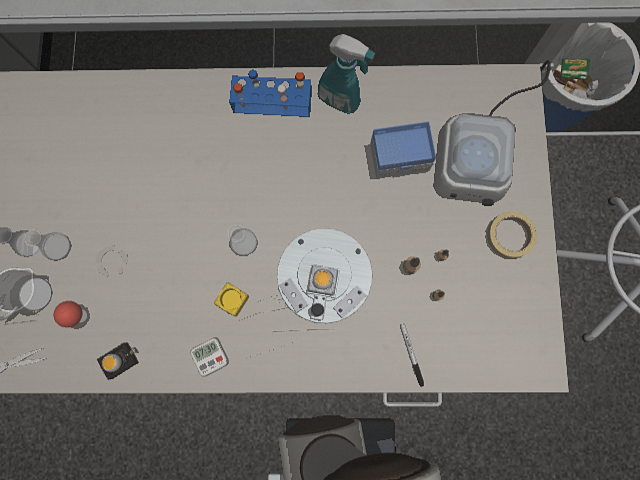

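View pics/scene0.png

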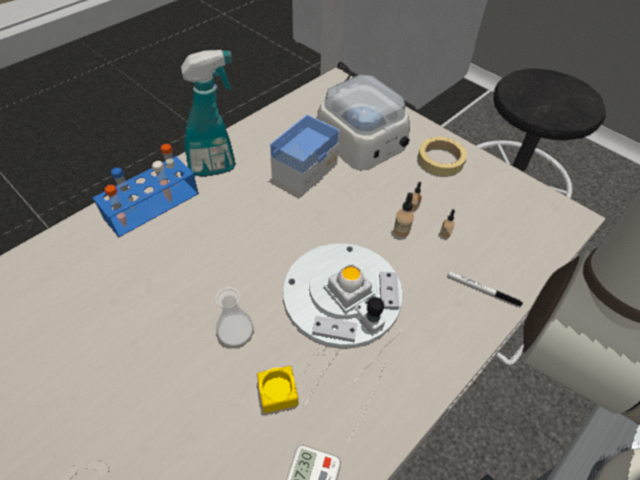

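The top view shows the stage around (325,276), with the knob at (316,310) and side blocks at (291,294) and (351,302). Three amber bottles stand on the image right (-y), the largest at (412,265). The flask is at (243,241) on +y. Yellow look-alikes are at (231,298) and, with a black holder, at (118,360). Next I measure and take one close crop.

Run:
```python
from h import *
d=grab("top"); s=grab("scene")
im=d["color"]; hsv=cv2.cvtColor(im,cv2.COLOR_RGB2HSV)
# base plate
m=((hsv[...,1]<25)&(hsv[...,2]>140)).astype(np.uint8)
m[:,:260]=0;m[:,390:]=0;m[:215]=0;m[335:]=0
c=max(cv2.findContours(m,0,2)[0],key=cv2.contourArea); h=cv2.convexHull(c)
pts=np.array([onz(d,*p[0],.014)[:2] for p in h]); 
A=np.c_[2*pts,np.ones(len(pts))]; x=np.linalg.lstsq(A,(pts**2).sum(1),rcond=None)[0]
print("base",x[:2],"r",np.sqrt(x[2]+x[:2]@x[:2]))
def knob(d,box):
    g=cv2.cvtColor(d["color"],cv2.COLOR_RGB2GRAY); k=(g<60).astype(np.uint8)
    q=np.zeros_like(k);a,b,e,f=box;q[b:f,a:e]=k[b:f,a:e]
    c=max(cv2.findContours(q,0,2)[0],key=cv2.contourArea); return cv2.minEnclosingCircle(c),cv2.boundingRect(c)
for dd,b in((d,(300,295,335,325)),(s,(360,290,390,325))):
    (cc,r),br=knob(dd,b); print("knob px",cc,r,br,onz(dd,*cc,.079),onz(dd,*cc,.067))
for u,v in((412,265),(442,255),(437,295)): print("bottle top ray",onz(d,u,v,.1),onz(d,u,v,0.05))
print("flask",onz(d,243,241,.0),onz(d,243,241,.104))
for n,dd,b in(("t",d,(265,220,455,330)),("s",s,(270,175,470,350))):
    a,bb,e,f=b; cv2.imwrite(f"pics/crop_{n}.png",cv2.resize(cv2.cvtColor(dd["color"][bb:f,a:e],cv2.COLOR_RGB2BGR),None,fx=4,fy=4,interpolation=2)[:600,:800])
t=cv2.imread("pics/crop_t.png");q=cv2.imread("pics/crop_s.png")
```

```text
base [0.56539071 0.03960273] r 0.19137279409692426
knob px (317.0, 309.5) 6.18475866317749 (311, 304, 13, 12) [0.47960744 0.05393804 0.079     ] [0.48041343 0.05422342 0.067     ]
knob px (374.27777099609375, 309.5) 11.95810604095459 (367, 298, 17, 24) [0.47602376 0.06763562 0.079     ] [0.47979032 0.06126655 0.067     ]
bottle top ray [ 0.56636871 -0.13863544  0.1       ] [ 0.5736532  -0.14599927  0.05      ]
bottle top ray [ 0.58632363 -0.19981045  0.1       ] [ 0.59449669 -0.20989836  0.05      ]
bottle top ray [ 0.50563078 -0.18604285  0.1       ] [ 0.51021065 -0.1955177   0.05      ]
flask [0.63781252 0.22051805 0.        ] [0.61782377 0.20403746 0.104     ]
```

View pics/crop_t.png

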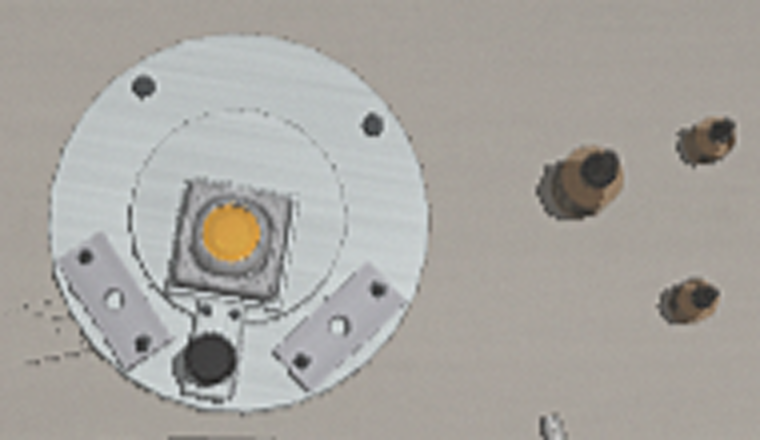

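View pics/crop_s.png

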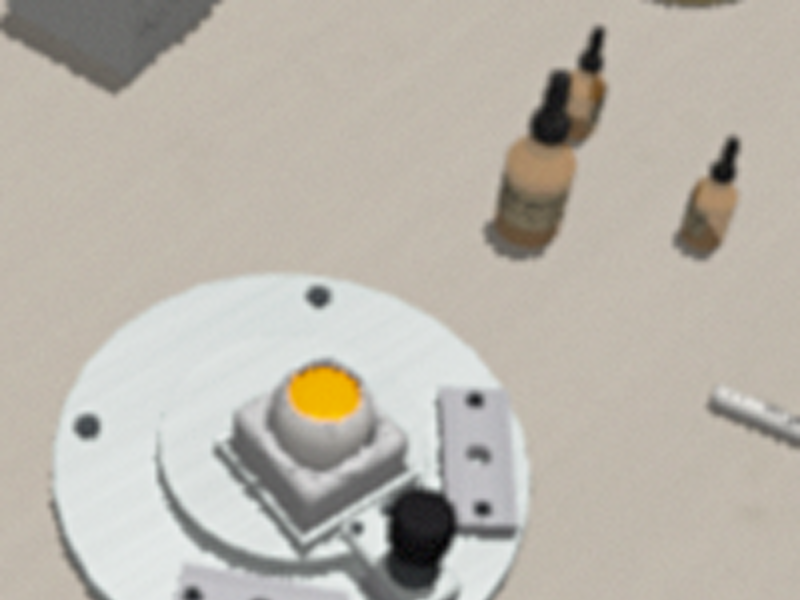

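The crop confirms three bottles, with the big one at (412,265) beside the base on the -y side, so I lock at the -y block. Its hole shows as a white dot at crop (340,326). The base circle is centred near crop (240,222) with a 190 px radius.

Run:
```python
from h import *
d=grab("top"); s=grab("scene")
cp=lambda u,v:(265+u/4,220+v/4)
g=[(240,35),(240,411),(50,222),(430,222)]
P=np.array([onz(d,*cp(*p),.014)[:2] for p in g])
print(P); C=np.array([ (P[0]+P[1])[0]/2,(P[2]+P[3])[1]/2]);print("C",C,np.linalg.norm(P-C,axis=1))
im=cv2.imread("pics/crop_t.png")
# circle fit from bright-plate mask against bench: saturation/blue excess
f=d["color"].astype(int); m=((f[...,2]-f[...,0])>3).astype(np.uint8); m[:,:270]=0;m[:,378:]=0;m[:222]=0;m[330:]=0
h=cv2.convexHull(max(cv2.findContours(m,0,1)[0],key=cv2.contourArea))
Q=np.array([onz(d,*p[0],.014)[:2] for p in h]);x=np.linalg.lstsq(np.c_[2*Q,np.ones(len(Q))],(Q**2).sum(1),rcond=None)[0]
print("fit",x[:2],np.sqrt(x[2]+x[:2]@x[:2]))
k1=onz(d,*cp(210,359),.079)[:2]; k2=onz(s,270+422/4,175+505/4,.079)[:2]
hr=onz(d,*cp(340,326),.022)[:2]; hl=onz(d,*cp(115,299),.022)[:2]; hs=onz(s,270+478/4,175+454/4,.022)[:2]
for n,p in(("knobT",k1),("knobS",k2),("hr",hr),("hrS",hs),("hl",hl)):
    v=p-C; print(n,p,np.linalg.norm(v),np.degrees(np.arctan2(v[1],v[0])))
ends=[onz(d,*cp(*q),.024)[:2] for q in((379,290),(302,362))];print("screws mid",np.mean(ends,axis=0))
t=env.sense()["orientation"];print(R.from_quat(t).as_matrix())
```

```text
[[ 0.66112496  0.03710617]
 [ 0.45574661  0.0384953 ]
 [ 0.55799506  0.14121692]
 [ 0.55656135 -0.06515775]]
C [0.55843578 0.03802958] [0.10269333 0.10269023 0.10318828 0.10320436]
fit [0.55907946 0.03997093] 0.10259991941429902
knobT [0.4790972  0.05292384] 0.08072452840218773 169.36759835423453
knobS [0.48432306 0.05504236] 0.07604032043642009 167.07157636921013
hr [ 0.50003407 -0.01528566] 0.07907765493062224 -137.60687811443526
hrS [ 0.5026596  -0.01299864] 0.07559671146471499 -137.54539220578158
hl [0.51516792 0.10509146] 0.07980854051991604 122.82983296531913
screws mid [ 0.49992221 -0.01553846]
[[ 9.29116459e-01  3.69787234e-01 -9.03666848e-05]
 [ 3.69787218e-01 -9.29116272e-01  6.05972916e-04]
 [ 1.40119891e-04 -5.96435855e-04 -9.99999812e-01]]
```

Request:
{"method": "apply_moves", "body": {"increments": [[0, 0, -0.047, 22.2, 48.9, 0, 1], [0, 0, -0.047, 22.2, 48.9, 0, 1], [0, 0, -0.047, 22.2, 48.9, 0, 1], [0, 0, -0.047, 22.2, 48.9, 0, 1], [0, 0, -0.047, 22.2, 48.9, 0, 1], [0, 0, -0.047, 22.2, 48.9, 0, 1], [0, 0, -0.047, 22.2, 48.9, 0, 1], [0, 0, -0.047, 22.2, 48.9, 0, 1], [0, 0, -0.047, 22.2, 48.9, -20, 1], [0, 0, -0.047, 22.2, 48.9, -20, 1], [0, 0, -0.047, 22.2, 48.9, -20, 1], [0, 0, -0.047, 22.2, 48.9, -20, 1], [0, 0, 0, 0, 0, 0, 1], [0, 0, 0, 0, 0, 0, 1]]}}

```text
clock: 2.05
tcp_pos: [0.479, 0.0523, 0.1685]
orientation: [0.996, -0.092, -0.0, 0.0]
wrist_force: [-0.3, -0.2, -0.1]
grip_width: 0.0855
grasp_force: 0.0
```

Run:
```python
from h import *
d=grab("wrist","pics/w1.png"); s=env.sense(); M=R.from_quat(s["orientation"]).as_matrix()
print(s["tcp_pos"],np.degrees(np.arctan2(M[1,1],M[0,1])),M[:,2],s["wrist_force"],d["position"],d["vertical_fov"])
g=cv2.cvtColor(d["color"],cv2.COLOR_RGB2GRAY)
print("expect knob top px",proj(d,[0.4795,.053,.079]))
```

```text
[0.47919127 0.05176275 0.16885354] -100.63858084991651 [ 8.43066599e-04 -5.44759527e-04 -9.99999496e-01] [0.20127165 0.83222563 0.0901083 ] [0.56162354 0.03622755 0.29369005] 58.79642653594534
expect knob top px (np.float64(321.96296869526526), np.float64(259.86916688680833))
```

View pics/w1.png

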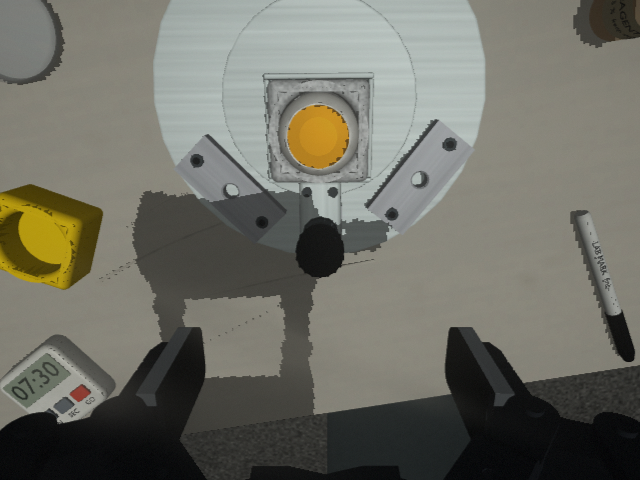

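The wrist view shows the knob at (320,250), the right block's hole at (420,179), the egg at (318,136), and the bottle at the top right, clear of the stage.

Run:
```python
from h import *
d=grab("wrist")
g=cv2.cvtColor(d["color"],cv2.COLOR_RGB2GRAY); k=(g<45).astype(np.uint8);k[:, :280]=0;k[:,360:]=0;k[:205]=0;k[300:]=0
c=max(cv2.findContours(k,0,1)[0],key=cv2.contourArea);x,y,w,h=cv2.boundingRect(c);print(x,y,w,h)
low=c[c[:,0,1]>y+h-14][:,0]; Q=np.array([onz(d,*p,.079)[:2] for p in low]);z=np.linalg.lstsq(np.c_[2*Q,np.ones(len(Q))],(Q**2).sum(1),rcond=None)[0]
K=z[:2]; print("knob",K,np.sqrt(z[2]+K@K), onz(d,x+w/2,y+h-w/2,.079))
C=np.array([.5587,.0388])
for n,p,zz in(("hole",(420,179),.023),("holeL",(231,191),.023),("scr",(421,180),.024)):
    H=onz(d,*p,zz)[:2]; print(n,H,np.linalg.norm(H-C),np.degrees(np.arctan2(*(H-C)[::-1])))
v=K-C;print(np.linalg.norm(v),np.degrees(np.arctan2(v[1],v[0])))
f=d["color"].astype(int)
# base rim points left/right at z .014
print(onz(d,153,75,.014),onz(d,486,75,.014))
```

```text
295 218 48 60
knob [0.48217876 0.05400909] 0.012248295630553472 [0.48325257 0.05341736 0.079     ]
hole [ 0.50120161 -0.01518433] 0.07886933650762128 -136.8054285310979
holeL [0.51600811 0.10572528] 0.07938255317004177 122.53395596658858
scr [ 0.500667   -0.01555174] 0.07951062918395899 -136.8761031530601
0.07801805003306989 168.75859629597159
[0.59326017 0.1366124  0.014     ] [ 0.55556386 -0.06388383  0.014     ]
```

Request:
{"method": "apply_moves", "body": {"increments": [[0, 0, 0, 1.5, 1.6, -25, 1], [0, 0, 0, 0, 0, -30, 1], [0, 0, 0, 0, 0, -30, 1], [0, 0, 0, 0, 0, -17, 1], [0, 0, 0, 0, 0, 0, 0], [0, 0, 0, 0, 0, 0, -0.2], [0, 0, 0, 0, 0, 0, -0.3], [0, 0, 0, 0, 0, 0, -0.3], [0, 0, 0, 0, 0, 0, -0.3]]}}

```text
clock: 3.28
tcp_pos: [0.4807, 0.0542, 0.0666]
orientation: [0.996, -0.092, 0.0, 0.0]
wrist_force: [0.6, 0.7, -0.8]
grip_width: 0.0301
grasp_force: 0.0
```

Run:
```python
from h import *
d=grab("wrist","pics/w2.png")
print(env.sense())
```

```text
{'clock': 3.325, 'joint_pos': array([-1.38150896e-01,  1.56787045e-01,  1.99322739e+00, -2.82600589e-06,
        9.91181591e-01,  1.61766658e+00]), 'dq': array([ 1.85058483e-04,  3.80920686e-03,  2.52854396e-03, -1.78006794e-04,
       -1.25297113e-03, -1.76775166e-05]), 'joint_efforts': array([-9.26474284e-03, -3.34530401e+01, -2.70666933e+01, -3.50873916e-04,
       -3.49480026e-03, -1.25141923e-04]), 'tcp_pos': array([0.48065232, 0.05422442, 0.06652603]), 'orientation': array([ 9.95724000e-01, -9.23779030e-02,  1.98053375e-04,  1.02291100e-05]), 'wrist_force': array([0.62852753, 0.03014057, 0.24826043]), 'wrist_torque': array([ 0.0344625 , -0.02195318,  0.02213522]), 'grasp_force': 0.0, 'grip_width': 0.03030165367271766}
```

View pics/w2.png

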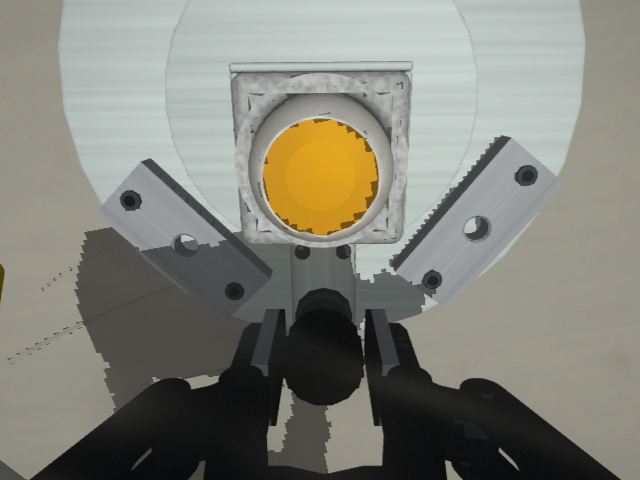

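The knob (285–364 px across, at about (324,355)) lies centred between the pads, with clear space on both sides. I close on it now.

Request:
{"method": "apply_moves", "body": {"increments": [[0, 0, 0, 0, 0, 0, -0.36], [0, 0, 0, 0, 0, 0, -0.4], [0, 0, 0, 0, 0, 0, -0.6], [0, 0, 0, 0, 0, 0, -1]]}}

```text
clock: 3.82
tcp_pos: [0.4806, 0.0542, 0.0666]
orientation: [0.996, -0.092, 0.0, -0.0]
wrist_force: [-1.3, 0.7, 5.6]
grip_width: 0.0238
grasp_force: 58.7
```

Request:
{"method": "apply_moves", "body": {"increments": [[0, 0, 0, 0, 0, 3, -1], [0, 0, 0, 0, 0, 4, -1], [0, 0, 0, 0, 0, 4, -1], [0, 0, 0, 0, 0, 1.5, -1], [0, 0, 0, 0, 0, 0, -1], [0, 0, 0, 0, 0, 0, -1]]}}

```text
clock: 4.58
tcp_pos: [0.4805, 0.0542, 0.0787]
orientation: [0.996, -0.092, 0.0, -0.0]
wrist_force: [2.8, 1.3, -5.9]
grip_width: 0.0242
grasp_force: 59.1
```

Run:
```python
from h import *
s=env.sense();print(s["tcp_pos"],s["wrist_force"],s["wrist_torque"],s["grip_width"],s["grasp_force"])
C=np.array([.559,.0385]);r=.0797;a0=np.radians(169.2)
p=C+r*np.array([np.cos(a0),np.sin(a0)])
for a in np.radians(169.2+np.arange(5,56,5)):
    n=C+r*np.array([np.cos(a),np.sin(a)]);print(np.round((n-p)*1e3,1).tolist(),np.round(n,4));p=n
```

```text
[0.48052763 0.05418075 0.07871961] [ 2.81770496  1.28434206 -5.90278539] [ 0.12155468 -0.54766211  0.04984193] 0.024248974247881448 59.059558301232755
[-1.0, -6.9] [0.4797 0.0466]
[-0.4, -6.9] [0.4793 0.0396]
[0.2, -6.9] [0.4795 0.0327]
[0.8, -6.9] [0.4803 0.0258]
[1.4, -6.8] [0.4817 0.0189]
[2.0, -6.7] [0.4837 0.0123]
[2.6, -6.5] [0.4863 0.0058]
[3.1, -6.2] [ 4.894e-01 -4.000e-04]
[3.7, -5.9] [ 0.4931 -0.0063]
[4.2, -5.6] [ 0.4972 -0.0119]
[4.6, -5.2] [ 0.5019 -0.0171]
```

Request:
{"method": "apply_moves", "body": {"increments": [[0, 0, 0.0436, -0.6, -3.5, 0, -1], [0, 0, 0.0436, -0.5, -3.5, 0, -1], [0, 0, 0.0873, -0.4, -6.9, 0, -1], [0, 0, 0.0873, 0.2, -6.9, 0, -1]]}}

```text
clock: 5.08
tcp_pos: [0.4797, 0.0333, 0.0789]
orientation: [0.999, 0.04, 0.001, -0.0]
wrist_force: [5.8, 1.7, -6.4]
grip_width: 0.024
grasp_force: 59.1
```

Request:
{"method": "apply_moves", "body": {"increments": [[0, 0, 0.0873, 1.1, -6.9, 0, -1], [0, 0, 0.0873, 1.6, -6.8, 0, -1], [0, 0, 0.0873, 2.1, -6.6, 0, -1], [0, 0, 0.0873, 2.7, -6.5, 0, -1]]}}

```text
clock: 5.58
tcp_pos: [0.487, 0.0067, 0.0788]
orientation: [0.977, 0.212, 0.0, -0.0]
wrist_force: [5.8, 2.5, -5.4]
grip_width: 0.0242
grasp_force: 59.1
```

Request:
{"method": "apply_moves", "body": {"increments": [[0, 0, 0.0873, 3.4, -6.0, 0, -1], [0, 0, 0.0873, 4.0, -5.7, 0, -1], [0, 0, 0.0524, 2.5, -3.4, 0, -1], [0, 0, 0, 0, 0, 0, -1], [0, 0, 0, 0, 0, 0, -1]]}}

```text
clock: 6.2
tcp_pos: [0.4964, -0.0086, 0.0786]
orientation: [0.947, 0.32, -0.0, -0.0]
wrist_force: [2.3, -0.6, -5.8]
grip_width: 0.024
grasp_force: 59.1
```

Run:
```python
from h import *
d=grab("scene","pics/s2.png"); s=env.sense();M=R.from_quat(s["orientation"]).as_matrix();C=np.array([.559,.0385]);v=s["tcp_pos"][:2]-C
print(s["tcp_pos"],s["wrist_force"],np.degrees(np.arctan2(M[1,0],M[0,0])),np.linalg.norm(v),np.degrees(np.arctan2(*v[::-1]))%360)
w=grab("wrist","pics/w3.png"); print(proj(w,[[0.5,-.0155,.024]]))
```

```text
[ 0.49632755 -0.00854324  0.07864762] [ 2.493061   -1.53156401 -5.7557558 ] 37.36784192714703 0.07836391072999718 216.892653483881
(array([340.25470669]), array([289.3519877]))
```

View pics/w3.png

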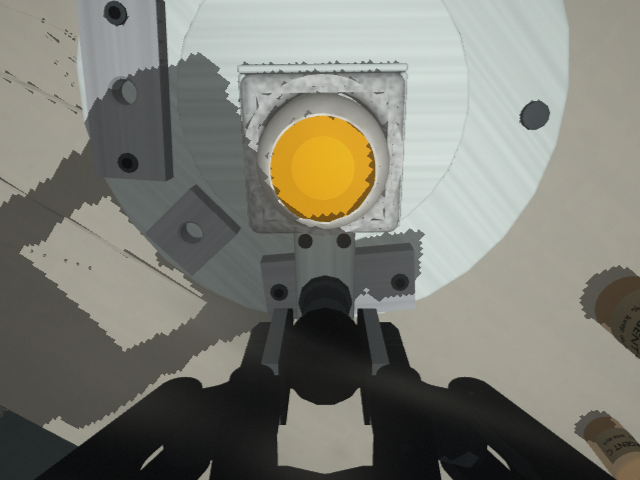

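The block's screws at (279,293) and (400,282) put the hole at about (340,288), roughly 6.5 mm (4.8°) beyond the arm's line at x≈325. The egg is still upright. Next I lower the pin gently onto the block.

Request:
{"method": "apply_moves", "body": {"increments": [[0, 0, 0, 0, 0, -1.5, -1], [0, 0, 0, 0, 0, -1.5, -1], [0, 0, 0, 0, 0, 0, -1]]}}

```text
clock: 6.68
tcp_pos: [0.4964, -0.0085, 0.0756]
orientation: [0.947, 0.321, -0.0, -0.0]
wrist_force: [0.7, -2.1, -4.8]
grip_width: 0.024
grasp_force: 59.2
```

Request:
{"method": "apply_moves", "body": {"increments": [[0, 0, 0, 0, 0, -0.4, -1], [0, 0, 0, 0, 0, 0, -1]]}}

```text
clock: 6.92
tcp_pos: [0.4964, -0.0085, 0.0753]
orientation: [0.947, 0.321, -0.0, -0.0]
wrist_force: [0.5, -1.6, -5.8]
grip_width: 0.024
grasp_force: 59.2
```

Request:
{"method": "apply_moves", "body": {"increments": [[0, 0, 0, 0, 0, -0.3, -1], [0, 0, 0, 0, 0, 0, -1]]}}

```text
clock: 7.18
tcp_pos: [0.4964, -0.0085, 0.0751]
orientation: [0.947, 0.321, -0.0, -0.0]
wrist_force: [-0.8, -1.4, -3.8]
grip_width: 0.0241
grasp_force: 59.4
```

Contact may be starting (noise is about ±0.7 N), so I keep to small steps.

Request:
{"method": "apply_moves", "body": {"increments": [[0, 0, 0, 0, 0, -0.2, -1], [0, 0, 0, 0, 0, 0, -1]]}}

```text
clock: 7.42
tcp_pos: [0.4965, -0.0085, 0.0751]
orientation: [0.947, 0.321, -0.0, -0.0]
wrist_force: [-2.0, -1.7, -0.5]
grip_width: 0.024
grasp_force: 59.7
```

Request:
{"method": "apply_moves", "body": {"increments": [[0, 0, 0, 0, 0, -0.2, -1], [0, 0, 0, 0, 0, 0, -1]]}}

```text
clock: 7.68
tcp_pos: [0.4965, -0.0086, 0.0749]
orientation: [0.947, 0.321, -0.0, -0.0]
wrist_force: [-3.6, -1.4, 3.3]
grip_width: 0.0238
grasp_force: 60.0
```

The pin is in contact at z≈0.0751, as expected, with about 8 N on it. I slide along towards the hole.

Request:
{"method": "apply_moves", "body": {"increments": [[0, 0, 0.0175, 0.9, -1.1, 0.1, -1], [0, 0, 0.0175, 0.9, -1.1, 0, -1], [0, 0, 0, 0, 0, 0, -1]]}}

```text
clock: 8.05
tcp_pos: [0.4982, -0.0107, 0.0748]
orientation: [0.941, 0.337, -0.0, -0.0]
wrist_force: [-4.4, -0.6, 2.6]
grip_width: 0.024
grasp_force: 60.0
```

Request:
{"method": "apply_moves", "body": {"increments": [[0, 0, 0.0175, 0.9, -1.1, 0, -1], [0, 0, 0, 0, 0, 0, -1]]}}

```text
clock: 8.3
tcp_pos: [0.4992, -0.0119, 0.0746]
orientation: [0.938, 0.345, -0.0, 0.0]
wrist_force: [-4.2, -1.5, -0.8]
grip_width: 0.0239
grasp_force: 59.7
```

Request:
{"method": "apply_moves", "body": {"increments": [[0, 0, 0.0087, 0.5, -0.5, 0, -1], [0, 0, 0, 0, 0, 0, -1]]}}

```text
clock: 8.55
tcp_pos: [0.4997, -0.0125, 0.0743]
orientation: [0.937, 0.35, -0.0, 0.0]
wrist_force: [-2.1, -1.7, -4.4]
grip_width: 0.0237
grasp_force: 59.3
```

The upward push is gone and the spring force is back (-4.4 N), so the pin is entering the hole. I move slightly further and lower in small steps.

Request:
{"method": "apply_moves", "body": {"increments": [[0, 0, 0.0087, 0.4, -0.5, -0.3, -1], [0, 0, 0, 0, 0, -0.3, -1], [0, 0, 0, 0, 0, 0, -1]]}}

```text
clock: 8.93
tcp_pos: [0.5001, -0.0129, 0.074]
orientation: [0.935, 0.354, -0.0, 0.0]
wrist_force: [-1.7, -3.1, -5.1]
grip_width: 0.0239
grasp_force: 59.3
```

Request:
{"method": "apply_moves", "body": {"increments": [[0, 0, 0, 0, 0, -0.5, -1], [0, 0, 0, 0, 0, 0, -1]]}}

```text
clock: 9.18
tcp_pos: [0.5001, -0.0129, 0.0736]
orientation: [0.935, 0.354, -0.0, 0.0]
wrist_force: [-2.5, -3.1, -4.6]
grip_width: 0.024
grasp_force: 59.3
```

Request:
{"method": "apply_moves", "body": {"increments": [[0, 0, 0, 0, 0, -1, -1], [0, 0, 0, 0, 0, -1, -1], [0, 0, 0, 0, 0, 0, -1]]}}

```text
clock: 9.55
tcp_pos: [0.5002, -0.0129, 0.0716]
orientation: [0.935, 0.354, -0.0, 0.0]
wrist_force: [-3.6, -4.4, -5.0]
grip_width: 0.0239
grasp_force: 59.3
```

Request:
{"method": "apply_moves", "body": {"increments": [[0, 0, 0, 0, 0, -1, -1], [0, 0, 0, 0, 0, -1, -1], [0, 0, 0, 0, 0, -1, -1], [0, 0, 0, 0, 0, 0, -1]]}}

```text
clock: 10.05
tcp_pos: [0.5002, -0.0129, 0.0687]
orientation: [0.935, 0.354, -0.0, 0.0]
wrist_force: [-4.2, -3.7, -3.9]
grip_width: 0.0239
grasp_force: 59.3
```

Request:
{"method": "apply_moves", "body": {"increments": [[0, 0, 0, 0, 0, -1, -1], [0, 0, 0, 0, 0, -0.7, -1], [0, 0, 0, 0, 0, 0, -1]]}}

```text
clock: 10.42
tcp_pos: [0.5002, -0.0129, 0.067]
orientation: [0.935, 0.354, -0.0, 0.0]
wrist_force: [-3.7, -4.2, -4.1]
grip_width: 0.0239
grasp_force: 59.4
```

Request:
{"method": "apply_moves", "body": {"increments": [[0, 0, 0, 0, 0, 0, -0.3], [0, 0, 0, 0, 0, 0, -0.2], [0, 0, 0, 0, 0, 0, 0.0], [0, 0, 0, 0, 0, 0, 0.0], [0, 0, 0, 0, 0, 0, 0]]}}

```text
clock: 11.05
tcp_pos: [0.5003, -0.0128, 0.0671]
orientation: [0.935, 0.354, 0.0, 0.0]
wrist_force: [-0.2, 0.0, 0.5]
grip_width: 0.0427
grasp_force: 0.0
```

Run:
```python
from h import *
w=grab("wrist","pics/w4.png");print(env.sense()["wrist_force"])
```

```text
[-0.29569919  0.50346105  1.12366492]
```

View pics/w4.png

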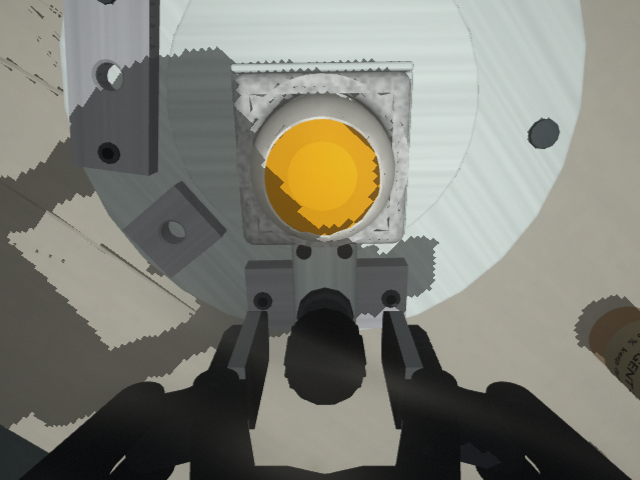

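The block's screws at (263,301) and (390,298) are now symmetric about the arm at 325, the egg is upright and the knob is free. I retreat upward.

Request:
{"method": "apply_moves", "body": {"increments": [[0, 0, 0, 0, 0, 10, 0], [0, 0, 0, 0, 0, 25, 0], [0, 0, 0, 0, 0, 40, 0], [0, 0, 0, 0, 0, 50, 0], [0, 0, 0, -40, -20, 20, 0], [0, 0, 0, -40, -20, 0, 0], [0, 0, 0, 0, 0, 0, 0], [0, 0, 0, 0, 0, 0, 0]]}}

```text
clock: 12.1
tcp_pos: [0.4207, -0.0529, 0.2127]
orientation: [0.935, 0.353, 0.001, 0.0]
wrist_force: [-0.4, -0.6, 0.1]
grip_width: 0.0429
grasp_force: 0.0
```

Run:
```python
from h import *
d=grab("scene","pics/s3.png")
cv2.imwrite("pics/s3c.png",cv2.resize(cv2.cvtColor(d["color"][175:355,200:470],cv2.COLOR_RGB2BGR),None,fx=2.9,fy=2.9,interpolation=2))
C=np.array([.559,.0385]);a=np.radians(169.2+52.7)
K=[C[0]+.08*np.cos(a),C[1]+.08*np.sin(a)]
for z in(.055,.079,.0875): u,v=proj(d,np.array(K+[z]));print(z,(u-200)*2.9,(v-175)*2.9)
print(env.sense()["wrist_force"],env.sense()["tcp_pos"])
```

```text
0.055 563.5330962080118 298.9072855378168
0.079 569.4622076906381 274.6905232610084
0.0875 571.6286053020297 265.8421256375463
[ 0.33483908 -0.50571483  0.28902696] [ 0.42087209 -0.05276046  0.21251183]
```

View pics/s3c.png

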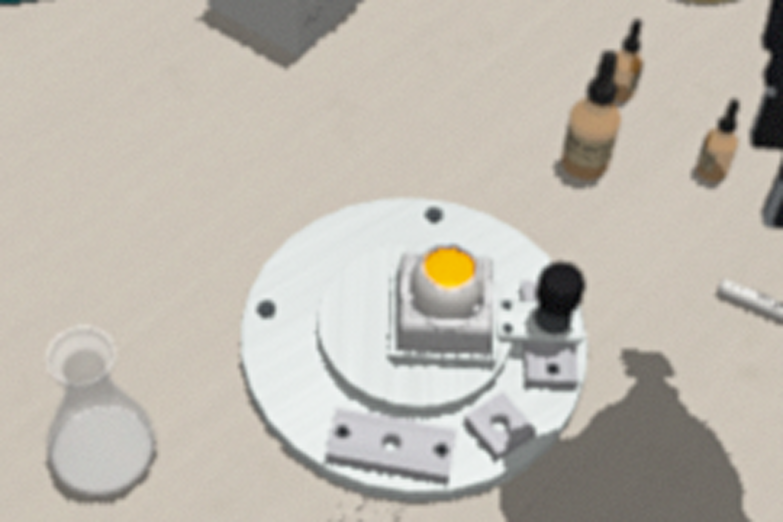

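The knob top is at about (562,280) in the crop. The home prediction is row 275 and the lifted one 266, so the plunger is fully home. The egg is upright, and the bottle and flask have not moved.

```bash
python3 -c "
from station import env
print(env.close_job())"
```

```text
the job is handed in; nothing more can be done
None
```

The stage is locked in the -y side block, on the dropper bottle's side: the pin is fully home and the knob is released. The last picture showed the egg upright and the bottle and flask in place, and the job was handed in at about 12 s.

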